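# Try the carrier's spring latch, then stow the spice jar

### The arm

A 6-joint arm with a two-finger parallel gripper is mounted at the origin on a cart in front of the work surface, level with it; the furniture and walls round the work are solid. World frame = base frame: x ahead of the robot, y to its left, z up, the work surface at z = 0. Lengths are in mm, angles in rad, forces in N, time in s.
With the tool pointing down it reaches from about 350 to 975 mm from the base axis. Payload 7.1 kg.
Tool frame: the origin (TCP) lies midway between the tips of the shut fingers; the grasp point (between the pads) lies 19 mm behind it (ctrl.tcp_to_grasp is the distance from the TCP to the grasp point, in mm); z points along the fingers, y is the line along which they close (so a half turn about z gives the same grasp; the last joint's range is limited). The gripper opens to 88 mm and grips with 3 to 60 N. Pads are 20 mm wide; open, the fingers measure 115 mm over their backs; the gripper's body (75 mm by 178 mm) begins 61 mm behind the grasp point.
Start: joints at [-1.21, 0.423, 1.63, -0, 1.089, -0.019], TCP at [231.725, -580.438, 222.675] pointing down, gripper open.
Joint ranges: [-3, 3], [-0.9, 2.11], [0.09, 2.58], [-1.31, 4.45], [0.11, 2.69], [-2.54, 2.54]. Speed limits (rad/s): [2.39, 2.39, 3.01, 3.14, 3.14, 3.14].

### API

Orientations are given as a rotation vector (axis times angle).
In Python, from workcell import get_obs, cams, ticket, boxes_of, ctrl gives the robot as it stands.
- The arm moves only by the shell command python3 -m creep 'ROWS' [OPENING]. ROWS is JSON, one flat list of numbers, 4 for each row, row after row: the shift along the world's x, y, z in m, then the turn about the world's z in rad. In form: [tx, ty, tz, spin, tx, ty, tz, spin, ...]. A call has 1 to 10 rows; each row is the pose to reach, as a shift and turn from the pose commanded when the call began; what a row does not reach only later rows make up. A row lasts 1/12 s, in which the tool goes at most 41.7 mm and 7.16 degrees, less where a joint would pass 70% of its speed; a pose out of reach is approached as far as the arm can. A call with a gripper value outside its range is refused whole. OPENING is the opening, from 0 (shut) to 1 (fully open), set as the call begins (- or left out, the last holds). The fingers move at their own pace and stop on an object; the grip force is fixed at half the most. Time passes only in rows, so rows that repeat a pose let the fingers close. It gives the time, the measured TCP pose, the force, the opening and the grip force at its end, in the units of the state.
- get_obs(): the state, without advancing time (a new reading comes with each control period).
- cams.get_image(name): name is "side" or "top" or "wrist"; returns (picture, depth): 384x512x3 uint8, red, green, blue; 384x512 float32, mm along the optical axis (not along the pixel's ray), 0 where there is no reading.
- cams.get_calibration(name): a dict with "mtx" (3x3 intrinsics, pixels), "D" ([k1, k2, p1, p2, k3] as OpenCV has them; the pictures are not rectified), "R" (3x3) and "t" (3): a world point X has camera coordinates R X + t; the wrist camera has in their place "mount" (4x4, takes a point from camera to tool coordinates, whose origin is the TCP and whose axes are the flange's). Camera axes: x right, y down, z forward; pixel columns grow to the right and rows downward; lengths in mm; the calibration is good to about 2 mm. A picture is of the moment at which its call begins: read the wrist's pose just before it. get_calibration takes no time and is no camera call.
- ticket.close_job(): hands the job in; it is judged then, once.
Trained networks look in the newest picture that a camera, given by its name, has taken for a name from the list of things; names that differ only in an ending like _2 or _b are one class to them, and where a whole thing is asked for, a point or a joint stands for the part that bears it (a point fixed in the world has none). Each returns a list of dicts, best first, with "score" (0 to 1); they miss things now and then, are a little off and sometimes report something else, mostly with a low value. They report only what shows in the picture. A call takes as long as a camera call. They do not tell look-alikes from the thing itself.
- boxes_of(camera, target): "centre" ([column, row] in pixels, amid what is visible of it).
The state is a dict: "t": time; "qpos": joint angles; "qvel": joint speeds; "joint_torque": joint torques, N m; "ee_pos": TCP position; "orientation": TCP orientation; "ft_force": force on the tool from outside, world axes, zero at the start; "moment": the same for the moment, N m; "width": finger opening in mm; "grasp_force": force on a finger pad.
Only numpy, scipy, OpenCV 4.12 (cv2) and the standard library are available. Lean on these libraries where they do the work, as an engineer would, in place of code of your own. Each camera call takes 0.05 s, during which the arm holds its last target. There are 200 camera calls.

### The job

Try the spring latch of the condiment carrier: press the sprung button of its paddle down gently until the paddle clicks over and stays down; if it still has not gone over at a push of 12 N it is too stiff, so stop there, never push harder than 15 N, and let it spring back up. Only then stow the spice jar: if the latch clicked, stand the jar upright in the carrier's round socket and leave the paddle down; if it was too stiff, stand the jar upright on the floor of the square steel tray and leave the paddle up. Leave the cup, the shaker and the sauce bowl where they are.

Things in the scene. Friction and masses are not known exactly. Their poses are not given: they have to be found in the camera images.
- carrier: The condiment carrier, fixed to the worktop: a steel base plate 110 (x) x 200 (y) x 12 mm with a 26 mm high lip along its far (+x) edge. Origin: centre of its underside. At its +y end a black ring is the jar socket, at its -y end is the spring latch.
- paddle: The latch's steel paddle, a strip 24 mm wide and 4 mm thick that reaches 74 mm from its hinge towards the carrier's -x side, with the button near its free end. Origin: on the hinge pin, 34 mm above the worktop, at x +35, y -50 mm of the carrier. Its -x axis runs along the strip. It stands up at a slope of 0.36 rad when open and lies level when shut.
- paddle_hinge (a joint): Angle of the paddle: 0 open (free end up), 0.36 clicked shut (level). A strong spring holds it at either end: it does not stir until the push on the button reaches the latch's release force, then jumps over to 0.36 by itself and stays; let go before that, it stays at 0. The release force differs from day to day, anywhere between about 4 and 21 N, and cannot be seen.
- button_top (a point): Top centre of the latch's black domed button, 26 mm across, pressed straight down from above. It stands about 75 mm above the worktop when the paddle is open and 57 mm when it is shut. The button rides on a small cushion spring on the paddle: it gives 1 mm for each 2.4 N of push and bottoms after 9 mm, so the push can be read as it builds up before the paddle moves.
- socket (a point): Centre of the floor of the jar socket, 12 mm above the worktop. The socket is a ring 54 mm inside, 66 mm outside, 22 mm deep; its axis is vertical.
- jar: Spice jar with a red screw cap, the only such jar on the near worktop, standing loose: 45 mm across, 106 mm high, 0.11 kg, closed. The cap is the top 21 mm, 45 mm across; the body below is 42 mm. Origin: centre of its underside, z up along the jar.
- tray: Square open steel tray, fixed, 130 x 130 x 18 mm, walls 4 mm, floor 4 mm thick (inside 122 mm square). Origin: centre of its underside.
- cup: Bystander: steel drinking cup, 71 mm across, 74 mm high, loose. Origin: centre of its underside.
- shaker: Bystander: salt shaker, 44 mm across, 90 mm high, loose. Origin: centre of its underside.
- sauce_bowl: Bystander: black sauce bowl, 76 mm across, 30 mm high, loose. Origin: centre of its underside.
Things that resemble listed ones, but are neither listed nor needed, are in the scene too. Leave any turquoise or yellow look-alike of the jar alone.

How it is judged:
By the outcome, as a careful person would: the job done as asked, in the order asked, and still so for the second after the job is handed in, with the robot touching nothing.
It also fails if it takes over 54 s, if anything falls off the work surface, if the arm or the gripper's body presses on something with over 40 N, if the wrist force passes 120 N, or if a joint passes its speed limit or range.

## Working session

There is one attempt and no reset: what is moved stays moved. The work goes in short steps, Python scripts to look and compute and a shell command to move; the robot and the scene stay as the last step left them, time stands still between calls to the robot, and variables do not carry over. Pictures are saved under pics/ and viewed, at most 10 in all, crops included, and the job is handed in when it is done.

```bash
mkdir -p pics; cat > h.py <<'E'
import numpy as np, cv2
from workcell import get_obs, cams, ticket, boxes_of, ctrl
def cam(n):
    o=get_obs(); im,d=cams.get_image(n); c=cams.get_calibration(n)
    if n=="wrist":
        T=np.eye(4);T[:3,:3]=cv2.Rodrigues(np.array(o["orientation"],float))[0];T[:3,3]=o["ee_pos"]
        M=T@np.array(c["mount"])
    else:
        M=np.eye(4);M[:3,:3]=np.array(c["R"]).T;M[:3,3]=-np.array(c["R"]).T@np.array(c["t"]).ravel()
    return im,d,np.array(c["mtx"]),np.array(c["D"]),M
def ray(px,K,D,M):
    u=cv2.undistortPoints(np.array([[px]],float),K,D).ravel()
    return M[:3,:3]@np.array([u[0],u[1],1.]),M[:3,3]
def at_z(px,z,K,D,M):
    r,o=ray(px,K,D,M); return o+r*(z-o[2])/r[2]
def at_d(px,d,K,D,M):
    r,o=ray(px,K,D,M); w=d[int(px[1])-1:int(px[1])+2,int(px[0])-1:int(px[0])+2]; return o+r*np.median(w)
def cloud(d,K,D,M):
    v,u=np.mgrid[:d.shape[0],:d.shape[1]]
    p=cv2.undistortPoints(np.stack([u.ravel(),v.ravel()],1).astype(float)[:,None],K,D)[:,0]
    P=np.c_[p,np.ones(len(p))]*d.ravel()[:,None]
    P=(P@M[:3,:3].T+M[:3,3]).reshape(d.shape+(3,)); P[d<=0]=np.nan; return P
def save(im,name): cv2.imwrite("pics/"+name,im[:,:,::-1])
E
python3 - <<'E'
from h import *
for n in("top","side"):
    im,d,K,D,M=cam(n); save(im,n+"1.png"); print(n,M[:3,3])
    np.savez(n+"1.npz",im=im,d=d,K=K,D=D,M=M)
    for t in("carrier","button_top","jar","tray","cup","shaker","sauce_bowl","socket"):
        for b in boxes_of(n,t)[:5]:
            print(t,round(b["score"],2),np.round(b["centre"]),np.round(at_d(b["centre"],d,K,D,M)))
print(get_obs()["t"])
E
```

```text
top [ 367.83790781 -225.82140538 1033.91841737]
carrier 0.8 [299. 176.] [ 518. -366.   12.]
jar 0.75 [212. 190.] [ 479. -135.    5.]
jar 0.69 [309. 231.] [ 372. -377.  108.]
jar 0.69 [164. 200.] [445. -31. 107.]
jar 0.61 [268. 234.] [ 364. -278.  108.]
tray 0.69 [211. 193.] [ 472. -134.    4.]
cup 0.93 [252. 137.] [ 623. -243.    7.]
shaker 0.86 [334. 251.] [ 324. -443.   76.]
sauce_bowl 0.84 [297. 274.] [ 260. -361.    7.]
socket 0.66 [300. 176.] [ 518. -369.   12.]
side [  199.08398233 -1242.91454171   450.58475352]
carrier 0.97 [297. 235.] [ 514. -387.   11.]
button_top 0.53 [299. 216.] [ 546. -299.   20.]
jar 0.85 [239. 167.] [453. -37.  68.]
jar 0.84 [236. 218.] [ 369. -402.   71.]
jar 0.8 [221. 200.] [ 354. -304.   75.]
tray 0.67 [259. 202.] [ 485. -153.    0.]
tray 0.45 [295. 227.] [ 494. -422.   49.]
cup 0.92 [321. 198.] [ 612. -275.   51.]
shaker 0.87 [216. 246.] [ 315. -477.   49.]
sauce_bowl 0.9 [182. 236.] [ 259. -339.   10.]
socket 0.73 [296. 240.] [ 503. -411.   12.]
0.9
```

View pics/top1.png

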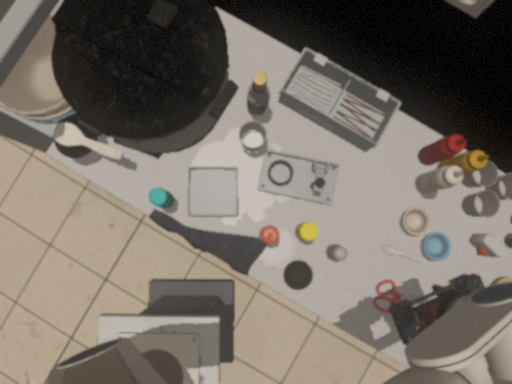

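View pics/side1.png

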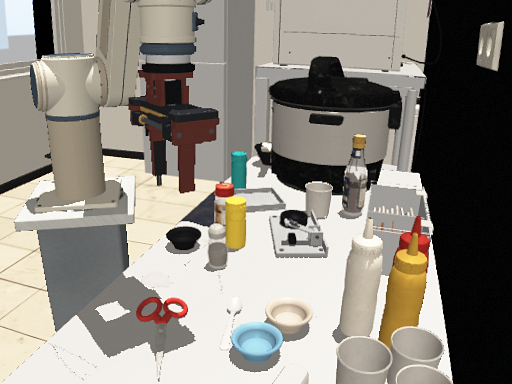

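Candidates for the jar in the top picture are red (269,235), yellow (308,231) and turquoise (160,197). Red fits, since only it has the red cap. The socket ring is at (281,173), the button near (319,183) and the tray at (213,192). An enlarged crop will confirm.

```bash
python3 - <<'E'
from h import *
z=np.load("top1.npz"); im,d,K,D,M=[z[k] for k in("im","d","K","D","M")]
save(cv2.resize(im[140:270,180:350],None,fx=4.5,fy=4.5,interpolation=cv2.INTER_CUBIC),"crop1.png")
P=cloud(d,K,D,M)
# jar cap: points z 95..115
def sel(c,r,lo,hi):
    Q=P[c[1]-r:c[1]+r,c[0]-r:c[0]+r].reshape(-1,3); return Q[(Q[:,2]>lo)&(Q[:,2]<hi)]
for nm,c,r,lo,hi in(("jar",(269,235),14,98,115),("yel",(308,231),14,98,115),("shk",(338,253),14,60,100),("cup",(253,138),18,60,85),("button",(319,183),10,55,90),("ring",(281,173),16,26,42),("tray",(213,192),30,12,25),("bowl",(298,274),18,20,40)):
    Q=sel(c,r,lo,hi)
    if len(Q): (a,rad)=cv2.minEnclosingCircle(Q[:,:2].astype(np.float32)); print(nm,len(Q),np.round(a),round(rad),np.round(Q.mean(0)),np.round(Q[:,2].max()))
q=sel((213,192),34,12,25); print(cv2.minAreaRect(q[:,:2].astype(np.float32)))
q=sel((298,177),48,8,16); print(cv2.minAreaRect(q[:,:2].astype(np.float32)))
E
```

```text
jar 272 [ 364. -284.] 22 [ 364. -284.  107.] 112.0
yel 278 [ 372. -377.] 23 [ 372. -377.  107.] 111.0
shk 180 [ 318. -455.] 18 [ 319. -453.   83.] 93.0
cup 145 [ 616. -242.] 36 [ 624. -242.   71.] 78.0
button 134 [ 489. -410.] 19 [ 489. -410.   69.] 80.0
ring 178 [ 526. -316.] 33 [ 526. -315.   34.] 39.0
tray 371 [ 477. -139.] 91 [ 478. -139.   18.] 24.0
bowl 341 [ 261. -361.] 38 [ 260. -361.   28.] 35.0
((477.1848449707031, -137.88992309570312), (130.00413513183594, 130.44590759277344), 0.47147074341773987)
((563.307861328125, -350.64117431640625), (255.78443908691406, 197.25489807128906), 78.85745239257812)
```

View pics/crop1.png

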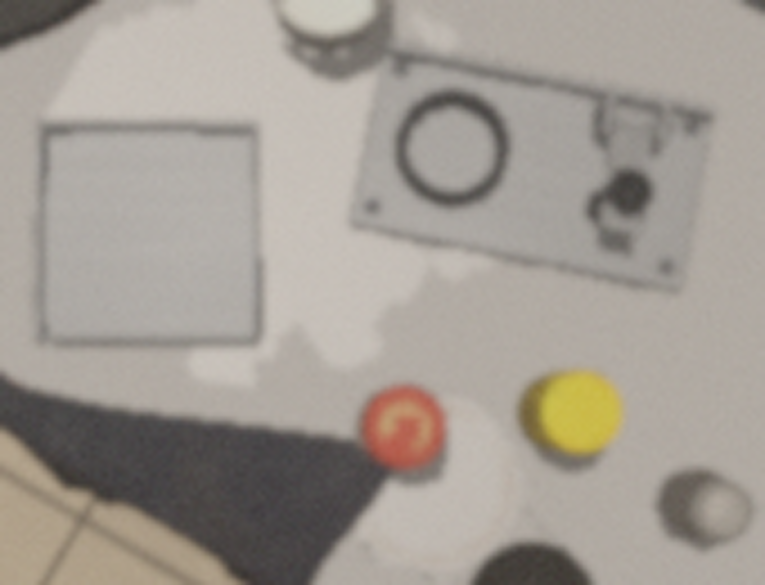

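The crop confirms the red-capped jar at crop (403,428), which stands clear of the others. The button is at crop (630,190) and the ring at (452,148).

```bash
python3 - <<'E'
from h import *
z=np.load("top1.npz"); im,d,K,D,M=[z[k] for k in("im","d","K","D","M")]
print("btn",at_z((320,182.2),73,K,D,M).round(1),"ring",at_z((280.4,172.9),34,K,D,M).round(1))
P=cloud(d,K,D,M); Q=P[172:194,308:332].reshape(-1,3); 
for lo in(66,70): q=Q[Q[:,2]>lo]; print(len(q),q.mean(0).round(1),q.max(0).round(),q.min(0).round())
o=get_obs(); print(o["t"],o["ee_pos"],o["orientation"],o["width"],o["ft_force"])
print(cv2.Rodrigues(np.array(o["orientation"],float))[0].round(2)); print(np.array(cams.get_calibration("wrist")["mount"]).round(2))
E
```

```text
btn [ 493.5 -411.2   73. ] ring [ 522.  -315.5   34. ]
81 [ 495.1 -410.6   74. ] [ 507. -397.   80.] [ 480. -424.   66.]
74 [ 494.6 -411.    74.6] [ 507. -399.   80.] [ 484. -424.   70.]
0.9 [ 231.71476702 -580.42085193  222.67089054] [-3.08507692e+00 -5.93006941e-01  1.92062623e-05] 87.8617752985974 [ 0.52891776  0.36113364 -0.79043398]
[[ 0.93  0.37 -0.  ]
 [ 0.37 -0.93  0.  ]
 [-0.   -0.   -1.  ]]
[[   0.     -0.96   -0.28   77.15]
 [   1.      0.      0.      0.47]
 [  -0.     -0.28    0.96 -161.49]
 [   0.      0.      0.      1.  ]]
```

```bash
python3 -m creep '[0.263,0.169,-0.04,0,0.263,0.169,-0.04,0,0.263,0.169,-0.04,0,0.263,0.169,-0.04,0,0.263,0.169,-0.04,0,0.263,0.169,-0.04,0,0.263,0.169,-0.04,0,0.263,0.169,-0.04,0,0.263,0.169,-0.07,0,0.263,0.169,-0.07,0]' 0; python3 - <<'E'
from h import *
im,d,K,D,M=cam("wrist"); save(im,"w1.png"); np.savez("w1.npz",im=im,d=d,K=K,D=D,M=M)
for b in boxes_of("wrist","button_top")[:3]: print(b,at_d(b["centre"],d,K,D,M).round(1))
P=cloud(d,K,D,M).reshape(-1,3); q=P[(P[:,2]>60)&(P[:,2]<90)&(np.hypot(P[:,0]-494.5,P[:,1]+411)<40)]
print(len(q),q.mean(0).round(1),q.max(0).round(1))
o=get_obs();print(o["t"],o["ee_pos"],o["ft_force"],o["width"])
E
```

```text
t: 1.73
ee_pos: [494.1, -408.5, 148.6]
orientation: [-3.079, -0.597, 0.006]
ft_force: [-0.6, 1.2, -1.9]
width: 24.9
grasp_force: 0.0
{'centre': [268.3, 193.0], 'score': 0.78} [ 498.4 -412.7   75.1]
1036 [ 493.  -411.4   70.2] [ 508.7 -396.8   77.5]
1.8333 [ 493.86258527 -410.75380593  151.79400621] [ 0.80587101  0.09563682 -0.01086455] 16.57735353247371
```

View pics/w1.png

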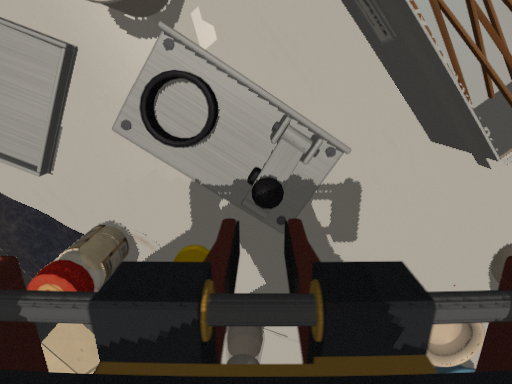

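The button is at (268,193), the ring centre at (180,108) and the tray at left. The arm was still settling, so I re-measure at rest.

```bash
python3 -m creep '[0,0,0,0,0,0,0,0,0,0,0,0,0,0,0,0]' 0; cat > m.py <<'E'
from h import *
im,d,K,D,M=cam("wrist"); P=cloud(d,K,D,M); dark=im.max(2)<70
with np.errstate(all="ignore"):
    b=P[dark&(P[...,2]>64)&(P[...,2]<90)&(np.hypot(P[...,0]-494.5,P[...,1]+411)<25)]
    r=P[dark&(P[...,2]>29)&(P[...,2]<40)&(np.hypot(P[...,0]-524,P[...,1]+315.5)<50)]
for q in(b,r):
    if len(q): c,R=cv2.minEnclosingCircle(q[:,:2].astype(np.float32)); print(len(q),q.mean(0).round(1),np.round(c,1),round(R,1),q[:,2].max().round(1))
o=get_obs();print(o["t"],o["ee_pos"].round(1),o["ft_force"].round(2),o["width"])
E
python3 m.py
```

```text
t: 2.17
ee_pos: [494.6, -412.3, 153.8]
orientation: [3.084, 0.591, 0.002]
ft_force: [0.6, -0.2, -0.1]
width: 0.4
grasp_force: 0.0
773 [ 497.6 -412.3   72.7] [ 496.2 -412.9] 12.9 77.7
1504 [ 527.5 -316.7   33. ] [ 526.7 -317.4] 32.7 35.6
2.2167 [ 494.6 -412.1  153.6] [-0.07  0.15  0.42] 0.5533965433733371
```

```bash
python3 -m creep '[0.0015,0,-0.03,0,0.0015,0,-0.05,0,0.0015,0,-0.065,0,0.0015,0,-0.07,0,0.0015,0,-0.072,0,0.0015,0,-0.072,0,0.0015,0,-0.072,0,0.0015,0,-0.072,0]' 0
```

```text
t: 2.88
ee_pos: [496.9, -412.0, 81.9]
orientation: [3.084, 0.593, 0.002]
ft_force: [-0.5, 0.0, -0.2]
width: 0.3
grasp_force: 0.0
```

```bash
python3 -m creep '[0,0,-0.001,0,0,0,-0.002,0,0,0,-0.003,0,0,0,-0.004,0,0,0,-0.004,0,0,0,-0.004,0]' 0
```

```text
t: 3.38
ee_pos: [496.3, -411.5, 76.7]
orientation: [3.085, 0.593, 0.0]
ft_force: [0.3, 0.3, 0.5]
width: 0.4
grasp_force: 0.3
```

```bash
python3 -m creep '[0,0,-0.0005,0,0,0,-0.001,0,0,0,-0.0015,0,0,0,-0.002,0,0,0,-0.002,0,0,0,-0.002,0,0,0,-0.002,0]' 0; python3 -c "
from h import *;print(get_obs()['ee_pos'],get_obs()['ft_force'])"
```

```text
t: 3.97
ee_pos: [495.9, -411.4, 74.9]
orientation: [-3.085, -0.593, 0.001]
ft_force: [-3.0, -0.1, 6.2]
width: 0.8
grasp_force: 2.7
[ 495.91089827 -411.42914748   74.94092649] [-3.02489099 -0.12179903  6.21491678]
```

```bash
python3 -m creep '[0,0,-0.0003,0,0,0,-0.0006,0,0,0,-0.001,0,0,0,-0.001,0,0,0,-0.001,0]' 0; sleep 0.1; python3 -c "
from h import *;im=cam('wrist')[0];print(get_obs()['ft_force'])"
```

```text
t: 4.38
ee_pos: [495.7, -411.4, 74.1]
orientation: [-3.085, -0.593, 0.001]
ft_force: [-3.8, 0.9, 7.8]
width: 0.8
grasp_force: 3.8
[-3.47735283  1.63391113  8.16435733]
```

```bash
python3 -m creep '[0,0,-0.0003,0,0,0,-0.0006,0,0,0,-0.0008,0,0,0,-0.0008,0,0,0,-0.0008,0]' 0; sleep 0.1; python3 -c "
from h import *;im=cam('wrist')[0];print(get_obs()['ft_force'])"
```

```text
t: 4.85
ee_pos: [495.5, -411.3, 73.5]
orientation: [-3.084, -0.593, 0.002]
ft_force: [-5.7, 1.8, 9.6]
width: 0.6
grasp_force: 4.8
[-4.61505874  1.70493419  9.58461356]
```

```bash
python3 -m creep '[0,0,-0.0003,0,0,0,-0.0006,0,0,0,-0.0006,0,0,0,-0.0006,0,0,0,-0.0006,0]' 0; sleep 0.1; python3 -c "
from h import *;im=cam('wrist')[0];print(get_obs()['ft_force'])"
```

```text
t: 5.32
ee_pos: [495.4, -411.3, 73.0]
orientation: [-3.084, -0.593, 0.002]
ft_force: [-6.7, 2.2, 10.2]
width: 0.7
grasp_force: 5.5
[-7.00893106  2.83405063 11.6202066 ]
```

Sideways load has built up (Fx −7) and spoils the reading, so I back off slightly and shift sideways to relieve it before going on.

```bash
python3 -m creep '[-0.0003,0.0002,0.001,0,-0.0008,0.0004,0.001,0,-0.0015,0.0007,0.001,0,-0.0015,0.0007,0.001,0,-0.0015,0.0007,0.001,0]' 0; python3 -c "
from h import *
for i in range(3): cam('wrist');print(get_obs()['ft_force'])
print(get_obs()['ee_pos'])"
```

```text
t: 5.78
ee_pos: [495.5, -411.3, 74.2]
orientation: [3.084, 0.593, 0.002]
ft_force: [-1.0, 0.3, 6.2]
width: 0.3
grasp_force: 3.2
[-0.12198616  1.22524789  6.29329241]
[-1.36844377  0.37049727  6.78240325]
[-0.38371464 -0.56670258  6.27032953]
[ 495.46288708 -411.29480434   74.13218218]
```

```bash
python3 -m creep '[-0.0001,0,-0.0003,0,-0.0002,0,-0.0006,0,-0.0004,0.0001,-0.001,0,-0.0004,0.0001,-0.0013,0,-0.0005,0.0001,-0.0015,0,-0.0005,0.0001,-0.0015,0,-0.0005,0.0001,-0.0015,0]' 0; python3 -c "
from h import *
for i in range(3): cam('wrist');print(get_obs()['ft_force'])
print(get_obs()['ee_pos'])"
```

```text
t: 6.52
ee_pos: [495.1, -411.3, 73.0]
orientation: [3.083, 0.593, 0.002]
ft_force: [-1.6, 1.3, 9.3]
width: 0.2
grasp_force: 4.6
[-1.05573874  0.37801559  9.62712829]
[-0.57943887  0.11252079  9.4757801 ]
[-1.4887126   0.22731459  9.13694695]
[ 495.0952371  -411.31291387   73.05299544]
```

```bash
python3 -m creep '[-0.0001,0,-0.0003,0,-0.0002,0,-0.0006,0,-0.0003,0,-0.0009,0,-0.0003,0,-0.0009,0,-0.0003,0,-0.0009,0]' 0; python3 -c "
from h import *
for i in range(3): cam('wrist');print(get_obs()['ft_force'])
print(get_obs()['ee_pos'])"
```

```text
t: 7.08
ee_pos: [494.9, -411.3, 72.4]
orientation: [3.083, 0.593, 0.003]
ft_force: [-1.3, 0.8, 10.3]
width: 0.4
grasp_force: 5.5
[-2.08922156  1.51219739 11.2572587 ]
[-1.13642441  1.73304506 11.80920466]
[-1.38731863  1.56930822 10.63426178]
[ 494.86607728 -411.26817656   72.36327837]
```

```bash
python3 -m creep '[-0.0001,0,-0.0003,0,-0.0002,0,-0.0006,0,-0.0003,0,-0.0006,0,-0.0003,0,-0.0006,0]' 0; python3 -c "
from h import *
for i in range(5): cam('wrist');print(get_obs()['ft_force'])
print(get_obs()['ee_pos'])"
```

```text
t: 7.57
ee_pos: [494.7, -411.3, 71.9]
orientation: [3.083, 0.592, 0.003]
ft_force: [-0.6, 1.6, 11.6]
width: 0.1
grasp_force: 6.0
[-0.84183952  1.29306734 11.29655891]
[-1.46891313  2.92714772 11.61749933]
[-1.02624267  0.85704032 11.69356689]
[-1.63583722  1.06176234 11.99804595]
[-1.9453113   1.5101725  12.78835575]
[ 494.66980439 -411.27056913   71.91403675]
```

```bash
python3 -m creep '[-0.0001,0,-0.0002,0,-0.0001,0,-0.0004,0,-0.0001,0,-0.0004,0,-0.0001,0,-0.0004,0,-0.0001,0,-0.0004,0,-0.0001,0,-0.0004,0]' 0; python3 -c "
from h import *
for i in range(5): cam('wrist');print(get_obs()['ft_force'])
print(get_obs()['ee_pos'])"
```

```text
t: 8.32
ee_pos: [494.5, -411.3, 71.6]
orientation: [3.083, 0.593, 0.003]
ft_force: [-2.0, 1.1, 13.6]
width: 0.5
grasp_force: 6.4
[-1.92147331  1.46596172 12.95246241]
[-1.51187601  1.6207687  13.72323969]
[-0.91285999  2.3490358  13.06259205]
[-2.82223542  2.5972301  12.97444614]
[-1.52757244  1.70465343 13.10681687]
[ 494.58026124 -411.27740484   71.62157296]
```

At about 13 N the latch has not gone over, so it is too stiff. I release it and check that the paddle stayed up.

```bash
python3 -m creep '[0,0,0.005,0,0,0,0.015,0,0,0,0.045,0,0,0,0.08,0,0,0,0.12,0,0,0,0.12,0,0,0,0.12,0,0,0,0.12,0]' 0; python3 m.py
```

```text
t: 9.23
ee_pos: [493.2, -410.3, 189.7]
orientation: [-3.085, -0.593, 0.0]
ft_force: [0.4, -0.5, -0.4]
width: 0.8
grasp_force: 0.0
603 [ 497.4 -412.4   72.8] [ 496.2 -412.8] 12.9 78.0
1184 [ 527.5 -316.3   33. ] [ 526.3 -317.1] 32.8 35.8
9.2833 [ 492.8 -410.   188.7] [-0.2  -0.4  -0.48] 0.49967070035684263
```

The button is back at its open height, so the paddle is up. The jar goes in the tray.

```bash
python3 -m creep '[-0.03,0.03,0,0.1,-0.06,0.055,0,0.2,-0.09,0.085,0,0.3,-0.11,0.11,0,0.4,-0.128,0.126,0,0.5,-0.128,0.126,0,0.6,-0.128,0.126,0,0.7,-0.128,0.126,0,0.8,-0.128,0.126,0,0.8,-0.128,0.126,0,0.8]' 1; python3 -m creep '[0,0,0,0,0,0,0,0,0,0,0,0]' ; python3 - <<'E'
from h import *
im,d,K,D,M=cam("wrist"); save(im,"w2.png"); P=cloud(d,K,D,M); I=im.astype(int)
with np.errstate(all="ignore"):
    q=P[(P[...,2]>95)&(P[...,2]<118)&(np.hypot(P[...,0]-364,P[...,1]+284)<40)]
if len(q): print(len(q),q.mean(0).round(1),cv2.minEnclosingCircle(q[:,:2].astype(np.float32)),q[:,2].max())
print(get_obs()["ee_pos"],get_obs()["t"],get_obs()["width"])
E
```

```text
t: 10.12
ee_pos: [364.8, -284.1, 188.8]
orientation: [-2.611, -1.742, 0.001]
ft_force: [-0.2, 1.0, -1.0]
width: 64.0
grasp_force: 0.0
t: 10.37
ee_pos: [365.4, -284.6, 189.6]
orientation: [-2.611, -1.745, 0.0]
ft_force: [0.5, 0.5, 0.4]
width: 83.7
grasp_force: 0.0
2289 [ 365.  -283.5  105.4] ((364.7911682128906, -284.9126892089844), 22.49292755126953) 108.93295369919667
[ 365.4691172  -284.59859214  189.68124676] 10.4167 86.21003601529677
```

View pics/w2.png

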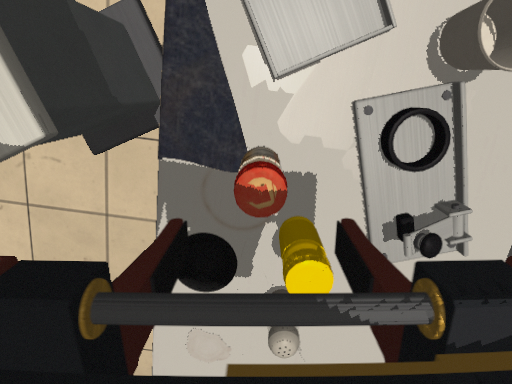

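The red-capped jar is at (261,190), centred under the open gripper, with the yellow one clear at (307,270). I descend and grip.

```bash
python3 -m creep '[0,0,-0.035,0,0,0,-0.07,0,0,0,-0.1,0,0,0,-0.125,0,0,0,-0.138,0,0,0,-0.142,0,0,0,-0.142,0,0,0,-0.142,0,0,0,-0.142,0]' 1; python3 -m creep '[0,0,0,0,0,0,0,0,0,0,0,0,0,0,0,0,0,0,0,0,0,0,0,0]' 0.3
```

```text
t: 11.17
ee_pos: [366.2, -285.2, 48.9]
orientation: [2.609, 1.746, 0.001]
ft_force: [0.2, 0.1, -0.0]
width: 87.9
grasp_force: 0.0
t: 11.67
ee_pos: [365.6, -284.7, 48.0]
orientation: [2.61, 1.747, 0.0]
ft_force: [0.3, 0.3, -0.8]
width: 51.4
grasp_force: 0.0
```

```bash
python3 -m creep '[0,0,0,0,0,0,0,0]' 0.3; python3 -m creep '[0,0,0.02,0,0,0,0.05,0,0,0,0.08,0,0,0,0.1,0,0,0,0.1,0,0,0,0.1,0]'
```

```text
t: 11.83
ee_pos: [365.4, -284.6, 47.8]
orientation: [-2.61, -1.747, 0.0]
ft_force: [0.0, 0.8, 0.8]
width: 44.1
grasp_force: 30.0
t: 12.33
ee_pos: [366.0, -285.0, 148.5]
orientation: [2.609, 1.746, 0.001]
ft_force: [0.1, -1.1, -1.4]
width: 44.4
grasp_force: 30.0
```

```bash
python3 -m creep '[0.02,0.025,0,0,0.04,0.052,0,0,0.06,0.08,0,0,0.08,0.105,0,0,0.1,0.13,0,0,0.11,0.144,0,0,0.1115,0.147,0,0,0.1115,0.147,0,0,0.1115,0.147,0,0]'; python3 -m creep '[0,0,-0.025,0,0,0,-0.05,0,0,0,-0.07,0,0,0,-0.08,0,0,0,-0.085,0,0,0,-0.088,0,0,0,-0.09,0,0,0,-0.09,0,0,0,-0.09,0]'
```

```text
t: 13.08
ee_pos: [475.7, -137.6, 146.6]
orientation: [-2.609, -1.747, 0.003]
ft_force: [-0.6, 0.1, -0.6]
width: 43.9
grasp_force: 30.0
t: 13.83
ee_pos: [477.5, -137.9, 58.6]
orientation: [2.61, 1.747, 0.001]
ft_force: [0.7, 0.5, -1.7]
width: 44.3
grasp_force: 30.0
```

```bash
python3 -m creep '[0,0,-0.0015,0,0,0,-0.003,0,0,0,-0.0045,0,0,0,-0.0055,0,0,0,-0.006,0,0,0,-0.006,0,0,0,-0.006,0,0,0,-0.006,0]'
```

```text
t: 14.5
ee_pos: [477.0, -137.6, 51.9]
orientation: [-2.611, -1.748, 0.0]
ft_force: [0.0, 0.2, 0.1]
width: 44.0
grasp_force: 30.0
```

```bash
python3 -m creep '[0,0,-0.0005,0,0,0,-0.001,0,0,0,-0.001,0,0,0,-0.001,0,0,0,-0.001,0]'
```

```text
t: 14.92
ee_pos: [477.0, -137.6, 51.8]
orientation: [2.611, 1.748, 0.0]
ft_force: [-2.7, 1.4, 13.4]
width: 44.2
grasp_force: 30.0
```

Firm floor contact. I open the gripper and withdraw straight up.

```bash
python3 -m creep '[0,0,0.0005,0,0,0,0.0005,0,0,0,0.0005,0,0,0,0.0005,0,0,0,0.0005,0,0,0,0.0005,0,0,0,0.0005,0,0,0,0.0005,0]' 1;  python3 -m creep '[0,0,0.02,0,0,0,0.05,0,0,0,0.085,0,0,0,0.12,0,0,0,0.15,0,-0.04,0,0.15,0,-0.08,0,0.15,0,-0.12,0,0.15,0,-0.12,0,0.15,0,-0.12,0,0.15,0]'; python3 - <<'E'
from h import *
im,d,K,D,M=cam("top"); save(im[120:300,120:360],"t2.png"); P=cloud(d,K,D,M)
save(cv2.resize(im[120:300,120:360],None,fx=3,fy=3),"t2.png")
s=cam("side")[0]; save(cv2.resize(s[130:290,170:370],None,fx=3.5,fy=3.5),"s2.png")
q=P.reshape(-1,3)
with np.errstate(all="ignore"): q=q[(q[:,2]>95)&(q[:,2]<118)&(np.hypot(q[:,0]-477,q[:,1]+138)<40)]
if len(q): print(len(q),q.mean(0).round(1),cv2.minEnclosingCircle(q[:,:2].astype(np.float32)))
o=get_obs();print(o["t"],o["ee_pos"],o["width"],o["ft_force"])
E
```

```text
t: 15.58
ee_pos: [477.0, -137.6, 51.3]
orientation: [-2.611, -1.748, 0.0]
ft_force: [0.3, -0.4, -0.6]
width: 87.2
grasp_force: 0.0
t: 16.42
ee_pos: [355.2, -137.4, 201.5]
orientation: [-2.612, -1.746, 0.0]
ft_force: [1.4, -0.1, 0.5]
width: 87.7
grasp_force: 0.0
219 [ 479.3 -139.8  110.5] ((475.8463439941406, -137.7872314453125), 22.12689208984375)
16.5167 [ 357.98347199 -138.0212607   201.86568056] 87.83977260372379 [ 0.61459288 -0.49333428  0.92239868]
```

View pics/t2.png

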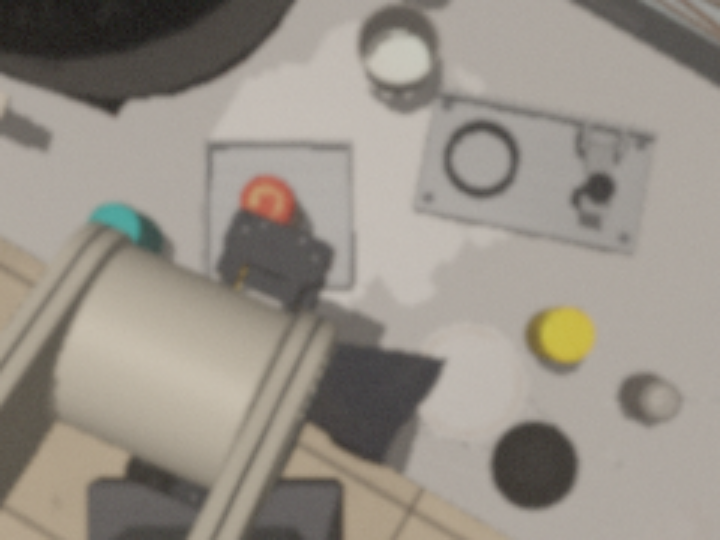

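View pics/s2.png

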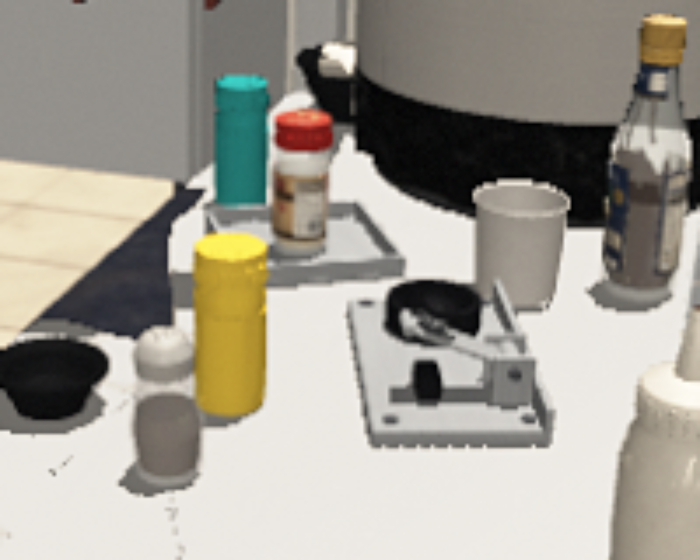

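The jar stands upright on the tray floor, with its red cap at side-crop (303,130). The paddle is up, its free end at side-crop (410,325). The cup, shaker, bowl and look-alikes have not moved, and the gripper is clear.

```bash
python3 -m creep '[0,0,0,0,0,0,0,0,0,0,0,0]'; python3 -c "
from workcell import ticket;print(ticket.close_job())"
```

```text
t: 16.77
ee_pos: [357.8, -137.7, 201.3]
orientation: [-2.61, -1.748, 0.0]
ft_force: [-0.1, 0.2, 0.6]
width: 87.7
grasp_force: 0.0
the job is handed in; nothing more can be done
None
```

The latch had not clicked at about 13 N (single readings up to 13.7 N), so I judged it too stiff and let it spring back up, stood the red-capped jar upright on the tray floor, and handed the job in at about 17 s.

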